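# Sort two tagged jars and open the good one at the market stall

## Task

Sort the two lidded jars by their tags: stand the red-tagged jar upright in the red tray and seat the green-tagged jar fully down in the wooden brace with the green lips. Then, with the brace keeping that jar from turning, unscrew its tight lid anticlockwise and, once the thread lets go, raise the lid and finish while still holding it level in the gripper over the jar, with about 20 mm of air between the lid's lower edge and the top of the open jar. Keep the jars upright, leave the lid on until the jar is in the brace, and leave the other goods on the table where they are.

Things in the scene. Friction and masses are not known exactly. Their poses are not given: they have to be found in the camera images.
- green_center (a point): Jar with GREEN tags (green disc on its lid, green patch on each side): white stoneware, 60 mm square body (sides along x and y) 64 mm high, round neck, round steel lid; 96 mm high with the lid on, 0.25 to 0.55 kg. Point: on its axis, 48 mm above its underside; z up. It can be lifted by its lid. The body's square shoulder lies 6 mm below the lid: keep fingertips above it.
- green_mouth (a point): Top of the green-tagged jar once open: on its axis, 91 mm above its underside, z up. The neck (38 mm across) ends 84 mm above the underside; a dark sprung seal plug in it, part of the jar, pushes the lid up with about 10 N and stands up to this point once the lid is off.
- lid_center (a point): Screw lid of the green-tagged jar: steel, knurled, 54 mm across, 26 mm high, 50 g, green disc on top. Point: on its axis, 13 mm above its lower edge; z up. On the jar its lower edge is 70 mm above the jar's underside. It unscrews ANTICLOCKWISE seen from above.
- green_thread (a point): The lid's thread, on the jar's neck 77 mm above its underside. The lid starts within 0.2 rad of the jar's yaw, rises 2 mm and comes free after 0.75 to 0.95 rad of anticlockwise turn relative to the jar; a thread stop blocks it at 1.5 rad. In the brace the jar may turn up to 0.17 rad with the lid first, so about 1.25 rad (70 degrees) of turn does it.
- red_center (a point): Jar with RED tags (red disc on its lid, red patch on each side): same size and shape as the green one, 0.28 to 0.56 kg; its lid (54 mm across, 70 to 96 mm above its underside) does not come off and may be used to lift it. Point: on its axis, 48 mm above its underside; z up.
- brace_seat (a point): Pass nest: fixed wooden brace block, 85 mm square, with green sloping lips; it stops a jar from turning. Square pocket 65 mm wide, sides along x and y; a jar fits in any of four quarter turns. Point: centre of the pocket's floor, 6 mm above the table. Straight walls end 24 mm above the floor; the lips reach 35 mm above the floor, 83 mm apart there.
- tray_floor (a point): Reject nest: fixed red open tray, 120 mm square outside, 110 mm inside, walls 28 mm high, 5 mm thick. Point: centre of its inner floor, 5 mm above the table; x and y along its sides.
- bell_mid (a point): Small brass hand bell, 48 mm across, 58 mm high, standing upright; bystander. The point is its centre, 29 mm above its underside.
- book_mid (a point): Blue hardback book lying flat, 110 x 170 x 28 mm; bystander. The point is its centre, 14 mm above its underside.
- cup_mid (a point): Blue mug, 72 mm across, 58 mm high, with a handle; bystander. The point is its centre, 29 mm above its underside.
- card_tin_mid (a point): Yellow tin box with a red lid, 93 x 68 x 40 mm; bystander. The point is its centre, 20 mm above its underside.
- loupe_mid (a point): Black and brass eyeglass loupe, 40 mm across, 28 mm high; bystander. The point is its centre, 14 mm above its underside.
- frame_mid (a point): Dark wooden picture frame lying flat, 140 x 110 x 12 mm; bystander. The point is its centre, 6 mm above its underside.
- plate_mid (a point): White plate with a blue spot, 150 mm across, 15 mm high; bystander. The point is its centre, 8 mm above its underside.
There are look-alikes about, which are no part of the job. Of the things that look like the part that bears lid_center, the smaller one is meant.

How it is judged:
On the way, in this order (a step that is already met when the one before it is completed fails the run):
1. the red-tagged jar stands in the red tray and the green-tagged jar is seated in the brace with its lid on (z of green_center in the frame of brace_seat between 0.043 and 0.052 m and horizontal distance between green_center and brace_seat below 0.007 m and angle between each of green_center, red_center's own z axis and vertical below 0.08 rad and x of red_center in the frame of tray_floor between -0.035 and 0.035 m and y of red_center in the frame of tray_floor between -0.035 and 0.035 m and z of red_center in the frame of tray_floor between 0.043 and 0.052 m and z of lid_center in the frame of green_center between 0.028 and 0.043 m and linear speed of each of red_jar, green_jar below 0.05 m/s), for 0.2 s.
2. the lid has been turned at least 0.6 rad on the braced jar, before it is raised (z of green_center in the frame of brace_seat between 0.043 and 0.052 m and horizontal distance between green_center and brace_seat below 0.007 m and angle between green_center's own z axis and vertical below 0.08 rad and z of lid_center in the frame of green_center between 0.028 and 0.043 m and angle between the x axis of lid_center and the x axis of green_center, either way round above 0.6 rad), for 0.05 s.
At the end, for the whole second after the job is handed in: Fingers alone hold the lid still, level within 0.15 rad, 5-45 mm above the open jar, axis within 15 mm; the green-tagged jar is seated in the brace (within 5 mm of its floor, 7 mm of its centre), the red-tagged one stands in the tray within 35 mm of its centre; both upright, untouched, at rest (z of green_center in the frame of brace_seat between 0.043 and 0.052 m and horizontal distance between green_center and brace_seat below 0.007 m and angle between each of green_center, red_center's own z axis and vertical below 0.08 rad and x of red_center in the frame of tray_floor between -0.035 and 0.035 m and y of red_center in the frame of tray_floor between -0.035 and 0.035 m and z of red_center in the frame of tray_floor between 0.043 and 0.052 m and z of lid_center in the frame of green_center between 0.06 and 0.1 m and horizontal distance between lid_center and green_center below 0.015 m and angle between lid_center's own z axis and vertical below 0.15 rad and contact force between lid and the fingers above 2 N and contact force between each of lid, the arm, the fingers and green_jar below 0.1 N and contact force between the fingers and red_jar below 0.1 N and linear speed of each of lid, green_jar, red_jar below 0.02 m/s); the arm keeps its last pose, push and grip.
It fails at once if a jar is tipped over (angle between any of green_center, red_center's own z axis and vertical above 0.6 rad).
It fails at once if the lid comes off while the jar is not in the brace (z of lid_center in the frame of green_center above 0.046 m and (z of green_center in the frame of brace_seat above 0.06 m or horizontal distance between green_center and brace_seat above 0.012 m)).
It fails at once if another thing on the table is moved more than 30 mm (distance of any of bell_mid, book_mid, cup_mid, card_tin_mid, loupe_mid, frame_mid, plate_mid from where it was at the start of the episode above 0.03 m).
It also fails if it takes over 64 s, if anything falls off the work surface, if the arm or the gripper's body presses on something with over 40 N, if the wrist force passes 120 N, or if a joint passes its speed limit or range.

## Robot

A 7-joint arm with a two-finger parallel gripper is mounted at the origin on the work surface. World frame = base frame: x ahead of the robot, y to its left, z up, the work surface at z = 0. Lengths are in m, angles in rad, forces in N, time in s.
With the tool pointing down it reaches from about 0.4 to 0.875 m from the base axis. Payload 4.4 kg.
Tool frame: the origin (TCP) lies midway between the tips of the shut fingers; the grasp point (between the pads) lies robot.grasp_offset behind it (robot.grasp_offset is the distance from the TCP to the grasp point, in m); z points along the fingers, y is the line along which they close (so a half turn about z gives the same grasp; the last joint's range is limited). The gripper opens to 85 mm and grips with 20 to 120 N. Pads are 22 mm wide; open, the fingers measure 114 mm over their backs; the gripper's body (76 mm by 85 mm) begins 54 mm behind the grasp point. The pads swing forward as they close: fully open they stand 13 mm farther back than shut.
Start: joints at [1.222, 0.628, 0.038, 1.517, -0.027, 0.996, -0.02], TCP at [0.181, -0.624, 0.231] pointing down, gripper open.
Joint ranges: [-3.06, 3.06], [-0.37, 2.12], [-1.25, 1.32], [0.18, 2.47], [-1.1, 4.24], [0.23, 1.98], [-2.94, 2.94]. Speed limits (rad/s): [2.57, 2.57, 3.14, 3.14, 3.14, 3.14, 3.14].

## Interface

Orientations are given as a 3x3 rotation matrix whose columns are the frame's x, y, z axes.
In Python, from bench import robot gives the robot as it stands.
- The arm moves only by the tool arm_command, never from a script. Its argument "steps" is a list of rows, each a list of 5 numbers: the finger opening in cm, from 0 to 8.54, then the shift along the tool's x, y, z in cm, then the turn about the tool's z in rad. A call has 1 to 12 rows; each row shifts and turns the commanded pose from where the row before left it, along the tool's axes as they then stand; what a row does not reach is not made up. A row lasts 1/8 s, in which the tool goes at most 62.5 mm and 10.7 degrees, less where a joint would pass 70% of its speed; a pose out of reach is approached as far as the arm can. A call with a gripper value outside its range is refused whole. The fingers move at their own pace and stop on an object; "newtons" is the grip in N (left out, the last holds). Time passes only in rows, so rows that do not move let the fingers close. It gives the time, the measured TCP pose, the force, the opening and the grip force at its end, in the units of the state.
- robot.observe(): the state, without advancing time (a new reading comes with each control period).
- robot.get_image(name): name is "scene" or "side" or "wrist"; returns a dict with "image" (480x640x3 uint8, red, green, blue), "fov_y" (degrees; the focal length in pixels is half the picture's height over the tangent of half this angle, whatever the lens; pixels are square), "cx", "cy" (the principal point, pixels), "extrinsics" (4x4, takes a point from camera to world coordinates); the wrist camera has in their place "mount" (4x4, takes a point from camera to tool coordinates, whose origin is the TCP and whose axes are the flange's). Camera axes: x right, y up, looking along -z (the intrinsics and any distortion apply to the point x, -y, -z); pixel columns grow to the right and rows downward; lengths in m; the calibration is good to about 2 mm. A picture is of the moment at which its call begins: read the wrist's pose just before it. There is no depth.
- robot.finish_job(): hands the job in; it is judged then, once.
The state is a dict: "clock": time; "joint_pos": joint angles; "joint_vel": joint speeds; "joint_torque": joint torques, N m; "ee_pos": TCP position; "tool_rot": TCP orientation; "wrist_force": force on the tool from outside, world axes, zero at the start; "moment": the same for the moment, N m; "gripper_width": finger opening in m; "grasp_force": force on a finger pad.
Only numpy, scipy, OpenCV 4.12 (cv2) and the standard library are available. Lean on these libraries where they do the work, as an engineer would, in place of code of your own. Each camera call takes 0.05 s, during which the arm holds its last target. There are 200 camera calls.

## Working session

There is one attempt and no reset: what is moved stays moved. The work goes in short steps, Python scripts to look and compute and a tool call to move; the robot and the scene stay as the last step left them, time stands still between calls to the robot, and variables do not carry over. Pictures are saved under pics/ and viewed, at most 10 in all, crops included, and the job is handed in when it is done.

Besides the shell and the picture viewer there is one more tool, called as a command line: name --pt "numbers of a row" for each row, then --argument value for the rest. arm_command: Moves the arm, as the interface text tells. Its arguments: {"type":"object","properties":{"steps":{"type":"array"},"newtons":{"type":"number"}},"required":["steps"]}

```bash
mkdir -p pics; ls; cat > h.py <<'E'
import numpy as np, cv2
from bench import robot
def cap(name,fn=None):
    s=robot.observe(); d=robot.get_image(name); d['s']=s
    if 'extrinsics' in d: d['T']=np.array(d['extrinsics'])
    else:
        T=np.eye(4);T[:3,:3]=np.array(s['tool_rot']);T[:3,3]=s['ee_pos'];d['T']=T@np.array(d['mount'])
    im=d['image'][:,:,::-1].copy(); d['bgr']=im
    d['f']=240/np.tan(np.radians(d['fov_y'])/2)
    if fn: cv2.imwrite('pics/'+fn,im)
    return d
def ray(d,u,v,z):
    r=np.array([(u-d['cx'])/d['f'],-(v-d['cy'])/d['f'],-1.]); r=d['T'][:3,:3]@r; o=d['T'][:3,3]
    return o+r*(z-o[2])/r[2]
def proj(d,p):
    q=np.linalg.inv(d['T'])@np.append(p,1); return d['cx']-d['f']*q[0]/q[2], d['cy']+d['f']*q[1]/q[2]
def blobs(d,lo,hi,amin=20):
    m=cv2.inRange(cv2.cvtColor(d['bgr'],cv2.COLOR_BGR2HSV),np.array(lo),np.array(hi))
    n,l,st,c=cv2.connectedComponentsWithStats(m)
    return [(c[i].round(1),st[i].tolist()) for i in range(1,n) if st[i][4]>=amin]
E
python3 - <<'E'
from h import *
for n in ['scene','side','wrist']:
    d=cap(n,n+'0.png'); print(n,d['T'].round(3).tolist(),d['f'],d['cx'],d['cy'],[k for k in d])
print(d['s'],robot.grasp_offset)
E
```

```text
pics
scene [[0.482, -0.756, 0.444, 1.135], [0.876, 0.41, -0.253, -0.42], [0.009, 0.511, 0.86, 1.277], [0.0, 0.0, 0.0, 1.0]] 599.3084210633281 330.59685789634113 232.58743364098981 ['image', 'fov_y', 'cx', 'cy', 'extrinsics', 's', 'T', 'bgr', 'f']
side [[-0.839, 0.402, -0.366, -0.063], [-0.544, -0.619, 0.567, 0.812], [0.001, 0.675, 0.738, 1.231], [0.0, 0.0, 0.0, 1.0]] 579.212592613949 305.48585650053946 229.70676259179223 ['image', 'fov_y', 'cx', 'cy', 'extrinsics', 's', 'T', 'bgr', 'f']
wrist [[0.279, 0.914, 0.293, 0.256], [-0.96, 0.267, 0.082, -0.602], [-0.004, -0.305, 0.952, 0.373], [0.0, 0.0, 0.0, 1.0]] 424.26465516311316 321.92917336258927 233.16131457937558 ['image', 'fov_y', 'cx', 'cy', 'mount', 's', 'T', 'bgr', 'f']
{'clock': 0.1, 'joint_pos': array([ 1.22218191,  0.62923847,  0.03842595,  1.51824663, -0.0270141 ,
        0.99628812, -0.02002409]), 'joint_vel': array([-0.0005871 , -0.00128149, -0.00050643, -0.00356921, -0.00111958,
       -0.00056586, -0.00163531]), 'joint_torque': array([ 2.28126613e-03, -5.64539087e+01,  1.23013403e+00, -1.93975496e+01,
        1.11831911e-02,  5.44925861e-03,  2.98761677e-05]), 'ee_pos': array([ 0.18128168, -0.62364353,  0.23049735]), 'tool_rot': array([[ 9.60278338e-01,  2.79043554e-01, -4.56988854e-04],
       [ 2.79043928e-01, -9.60277005e-01,  1.59960643e-03],
       [ 7.52397577e-06, -1.66358737e-03, -9.99998616e-01]]), 'wrist_force': array([0.33299933, 0.06162352, 0.2984721 ]), 'moment': array([-0.01991531,  0.00229566,  0.05947123]), 'grasp_force': 0.0, 'gripper_width': 0.08543646205959016} 0.0187
```

View pics/scene0.png

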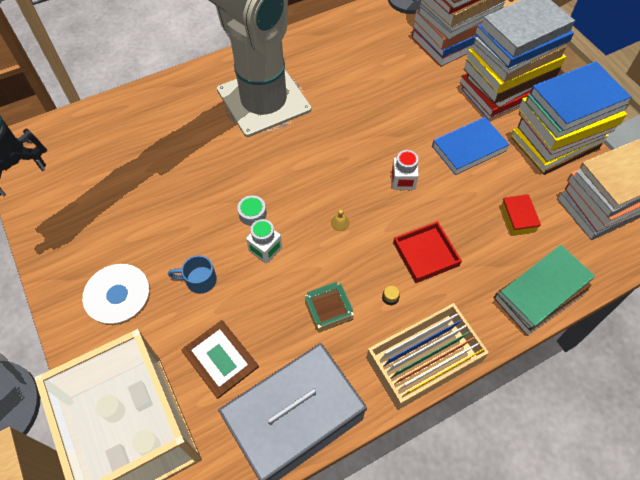

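View pics/side0.png

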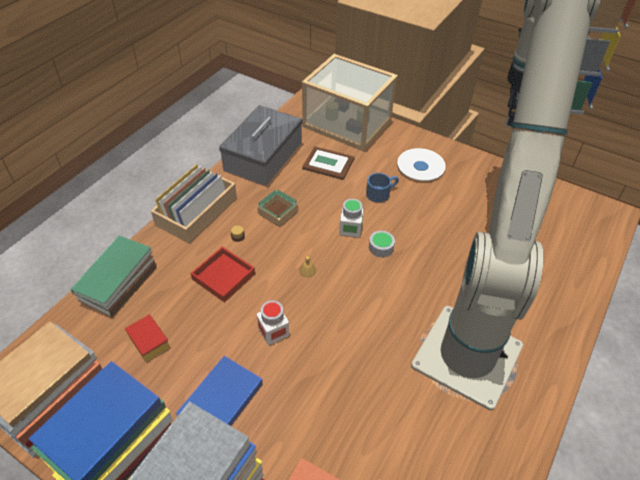

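The scene view shows the green-tagged jar at (264,238), the red-tagged jar at (406,168), the brace at (329,306) and the red tray at (427,250). Two things have green discs: (262,230) sits on the jar, and (252,209) is a loose, larger lid lying on the table. The smaller one, on the jar, is the one meant. I'll measure these and make a confirming crop.

```bash
python3 - <<'E'
from h import *
np.set_printoptions(precision=4,suppress=True)
S=cap('scene');D=cap('side')
def tri(a,b):
    A=[];B=[]
    for d,(u,v) in((S,a),(D,b)):
        r=d['T'][:3,:3]@np.array([(u-d['cx'])/d['f'],-(v-d['cy'])/d['f'],-1.]);r/=np.linalg.norm(r)
        P=np.eye(3)-np.outer(r,r);A.append(P);B.append(P@d['T'][:3,3])
    return np.linalg.lstsq(np.vstack(A),np.hstack(B),rcond=None)[0]
for nm,d in(('scene',S),('side',D)):
    print(nm)
    for col,lo,hi in(('green',(50,150,90),(80,255,255)),('red',(0,200,90),(4,255,255)),('brass',(18,120,70),(30,255,255))):
        for c,s in blobs(d,lo,hi,60): print(col,c,s, ray(d,*c,0.096)[:2], ray(d,*c,.026)[:2], ray(d,*c,.03)[:2])
a=cv2.resize(S['bgr'][190:270,220:300],(400,400),interpolation=cv2.INTER_CUBIC)
b=cv2.resize(S['bgr'][275:335,295:365],(466,400),interpolation=cv2.INTER_CUBIC)[:,:400]
cv2.imwrite('pics/crop1.png',np.hstack([a,b]))
E
```

```text
scene
green [251.  206.4] [241, 198, 21, 18, 289] [ 0.3736 -0.2021] [ 0.3285 -0.1893] [ 0.331 -0.19 ]
green [261.7 228.5] [254, 222, 17, 14, 194] [ 0.4404 -0.2062] [ 0.3992 -0.1935] [ 0.4016 -0.1943]
red [481.8  94.7] [463, 74, 36, 37, 165] [0.3436 0.4874] [0.2967 0.5412] [0.2994 0.5381]
red [516.   99.1] [501, 91, 29, 17, 71] [0.3996 0.5581] [0.356  0.6161] [0.3585 0.6128]
red [407.3 158. ] [400, 152, 15, 12, 141] [0.428  0.1984] [0.3861 0.2351] [0.3885 0.233 ]
red [405.2 183. ] [399, 181, 14, 5, 67] [0.4896 0.1531] [0.4513 0.187 ] [0.4535 0.1851]
red [521.3 211.6] [504, 195, 37, 34, 861] [0.6892 0.349 ] [0.6628 0.3945] [0.6643 0.3919]
red [426.7 250.9] [395, 222, 67, 57, 2086] [0.6711 0.095 ] [0.6436 0.1255] [0.6452 0.1238]
brass [517.7  71.7] [466, 48, 101, 46, 957] [0.3213 0.6247] [0.2731 0.6867] [0.2758 0.6831]
brass [583.  129.4] [518, 108, 109, 42, 981] [0.565  0.6453] [0.5312 0.7084] [0.5331 0.7048]
brass [538.1 148.6] [511, 127, 81, 44, 436] [0.5594 0.5036] [0.5253 0.5584] [0.5273 0.5552]
brass [614.8 176.1] [585, 151, 55, 52, 996] [0.7163 0.6146] [0.6915 0.6759] [0.6929 0.6
[... 538 characters left out ...]
.0521 -1.4727] [ 0.0592 -1.6137] [ 0.0588 -1.6056]
brass [172.2 188.6] [156, 165, 41, 50, 134] [0.9042 0.0136] [ 0.9638 -0.0357] [ 0.9604 -0.0329]
brass [236.8 230.8] [231, 226, 12, 12, 106] [0.6514 0.0426] [ 0.6954 -0.0049] [ 0.6929 -0.0021]
brass [307.2 268. ] [300, 256, 16, 21, 201] [0.4266 0.0469] [ 0.4568 -0.0003] [0.455  0.0024]
brass [155.8 351.6] [143, 343, 26, 18, 163] [0.5802 0.4303] [0.6199 0.4067] [0.6176 0.4081]
brass [135.6 442.1] [98, 407, 72, 73, 508] [0.4728 0.6043] [0.5058 0.5915] [0.5039 0.5922]
brass [255.  466.5] [247, 457, 15, 23, 82] [0.2454 0.5138] [0.2644 0.4954] [0.2633 0.4964]
brass [ 53.9 472.7] [40, 458, 24, 22, 87] [0.5619 0.7331] [0.6004 0.7282] [0.5982 0.7285]
```

View pics/crop1.png

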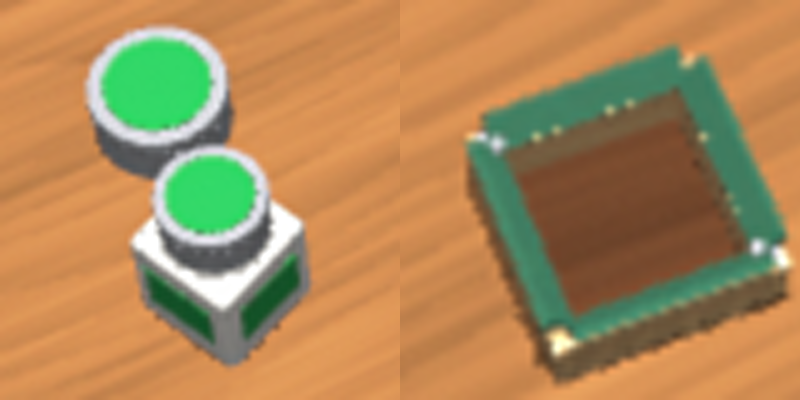

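The crop confirms it. The upper-left lid is larger and loose on the table, and the smaller green-disc lid sits on the white jar. The brace is empty. I'll move over the middle of the scene so the wrist camera can look.

arm_command --pt "8.5 4.6 -3.3 -0.5 0" --pt "8.5 4.6 -3.3 -0.5 0" --pt "8.5 4.6 -3.3 -0.5 0" --pt "8.5 4.6 -3.3 -0.5 0" --pt "8.5 4.6 -3.3 -0.5 0" --pt "8.5 4.6 -3.3 -0.5 0" --pt "8.5 4.6 -3.3 -0.5 0" --pt "8.5 4.6 -3.3 -0.5 0" --pt "8.5 4.6 -3.3 -0.5 0" --pt "8.5 0 0 0 0" --pt "8.5 0 0 0 0"

```text
clock: 1.62
ee_pos: [0.4956, -0.2239, 0.2762]
tool_rot: [[0.96, 0.279, -0.001], [0.279, -0.96, -0.001], [-0.001, 0.0, -1.0]]
wrist_force: [-0.6, 0.5, -0.3]
gripper_width: 0.0846
grasp_force: 0.0
```

```bash
python3 - <<'E'
from h import *
np.set_printoptions(precision=4,suppress=True)
d=cap('wrist','w1.png'); print(d['s']['ee_pos'],d['s']['tool_rot'],d['s']['joint_pos'])
for col,lo,hi in(('green',(40,80,40),(85,255,255)),('red',(0,200,90),(4,255,255))):
    for c,s in blobs(d,lo,hi,60): print(col,c,s, ray(d,*c,0.096)[:2], ray(d,*c,.041)[:2])
E
```

```text
[ 0.4956 -0.2239  0.2762] [[ 0.9602  0.2792 -0.0008]
 [ 0.2792 -0.9602 -0.0006]
 [-0.0009  0.0004 -1.    ]] [ 0.377   0.4249 -0.0071  1.7577  0.0046  0.9596 -0.92  ]
green [268.6  18.8] [225, 0, 85, 44, 1174] [ 0.6094 -0.1525] [ 0.616 -0.144]
green [321.6  16.3] [311, 0, 24, 38, 477] [ 0.621 -0.187] [ 0.6296 -0.1844]
green [571.8  73.9] [544, 32, 57, 85, 3058] [ 0.6352 -0.3681] [ 0.6462 -0.3964]
green [283.6 204.5] [261, 199, 45, 12, 329] [ 0.4855 -0.1955] [ 0.4709 -0.1943]
green [319.8 230.9] [317, 211, 6, 42, 67] [ 0.4726 -0.2286] [ 0.4559 -0.2331]
green [282.6 258.5] [257, 235, 52, 48, 1949] [ 0.4415 -0.2061] [ 0.4195 -0.2068]
green [246.9 326.2] [221, 303, 53, 47, 1971] [ 0.3728 -0.1924] [ 0.339  -0.1907]
```

View pics/w1.png

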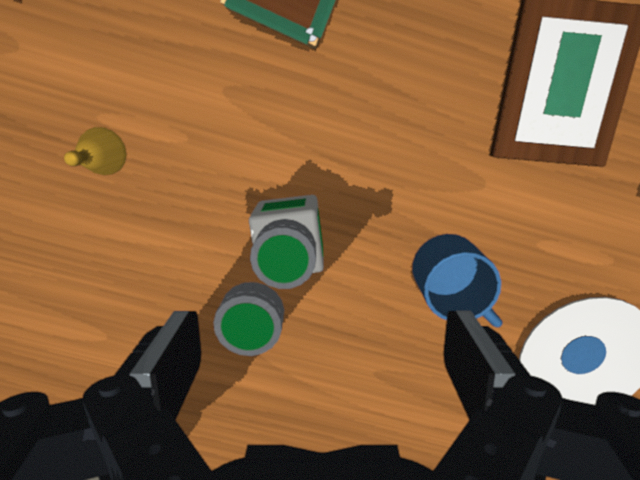

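The wrist view shows the jar lid at (283,258), which gives (0.4415, -0.206) and agrees with the scene camera. The loose larger lid is at (247,326). Next I'll look at the brace and tray on the way to the red jar.

arm_command --pt "8.5 3.0 -4.4 -0.3 0" --pt "8.5 3.0 -4.4 -0.3 0" --pt "8.5 3.0 -4.4 -0.3 0" --pt "8.5 3.0 -4.4 -0.3 0" --pt "8.5 3.0 -4.4 -0.3 0" --pt "8.5 0 0 0 0" --pt "8.5 0 0 0 0"

```text
clock: 2.55
ee_pos: [0.5783, 0.0272, 0.291]
tool_rot: [[0.961, 0.276, -0.001], [0.276, -0.961, -0.002], [-0.001, 0.001, -1.0]]
wrist_force: [-0.0, -0.6, -0.1]
gripper_width: 0.0849
grasp_force: 0.0
```

```bash
python3 - <<'E'
from h import *
np.set_printoptions(precision=4,suppress=True)
d=cap('wrist','w2.png'); print(d['s']['ee_pos'],d['s']['joint_pos'])
hsv=cv2.cvtColor(d['bgr'],cv2.COLOR_BGR2HSV)
for col,lo,hi,z in(('green',(40,60,30),(90,255,255),.041),('red',(0,180,60),(5,255,255),.028)):
    m=cv2.inRange(hsv,np.array(lo),np.array(hi))
    m=cv2.morphologyEx(m,cv2.MORPH_CLOSE,np.ones((7,7)))
    for c in cv2.findContours(m,cv2.RETR_EXTERNAL,cv2.CHAIN_APPROX_NONE)[0]:
        if cv2.contourArea(c)<300: continue
        W=np.array([ray(d,*p,z)[:2] for p in c[:,0].astype(float)],np.float32)*1000
        r=cv2.minAreaRect(W); px=cv2.minAreaRect(c)
        print(col,np.array(px[0]).round(),'world mm',np.array(r[0]),np.array(r[1]),r[2],'at.096',ray(d,*px[0],.096)[:2])
E
```

```text
[0.5783 0.0272 0.291 ] [-0.0642  0.4642 -0.0489  1.6423  0.0272  1.0368 -1.4125]
green [441. 431.] world mm [ 340.6993 -181.6933] [44.4311 53.6872] 80.57417297363281 at.096 [ 0.3861 -0.1495]
green [527. 155.] world mm [ 655.2995 -145.5204] [88.0165 87.9645] 83.21265411376953 at.096 [ 0.656  -0.1187]
red [ 89. 305.] world mm [383.1364 228.5983] [47.5769 48.4725] 42.569244384765625 at.096 [0.4289 0.1983]
red [138. 256.] world mm [452.3772 186.6609] [39.7035 16.825 ] 61.30025863647461 at.096 [0.4862 0.1636]
red [230.  80.] world mm [640.9366 129.2184] [120.6509 121.1377] 84.38593292236328 at.096 [0.6458 0.1182]
```

View pics/w2.png

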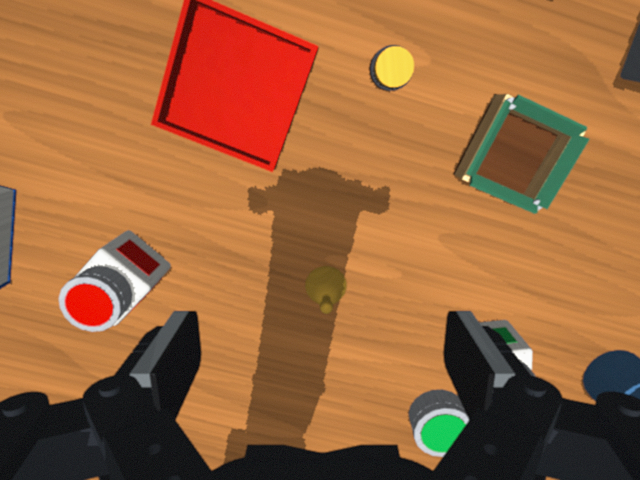

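The view shows the brace at (527,155), 88 mm across and turned about -6.8°. The tray is at (230,80) and measures 121 mm, and the red lid is at (89,305). All of these match the sizes given. Now I'll fetch the red jar.

arm_command --pt "8.5 -2.4 -5.1 2.0 0" --pt "8.5 -2.4 -5.1 2.0 0" --pt "8.5 -2.4 -5.1 2.0 0" --pt "8.5 -2.4 -5.1 2.0 0" --pt "8.5 0 0 4.5 0" --pt "8.5 0 0 4.5 0" --pt "8.5 0 0 0 0" --pt "8.5 0 0 0 0"

```text
clock: 3.6
ee_pos: [0.4308, 0.1979, 0.1225]
tool_rot: [[0.961, 0.277, 0.002], [0.277, -0.961, 0.0], [0.002, 0.0, -1.0]]
wrist_force: [0.5, 0.6, -0.3]
gripper_width: 0.0847
grasp_force: 0.0
```

arm_command --pt "8.5 -0.2 0 2.7 0" --pt "8.5 0 0 2.7 0" --pt "8.5 0 0 0 0" --pt "0 0 0 0 0" --pt "0 0 0 0 0" --pt "0 0 0 0 0" --pt "0 0 0 0 0" --pt "0 0 0 0 0" --pt "0 0 0 0 0" --newtons 60

```text
clock: 4.72
ee_pos: [0.429, 0.1985, 0.0691]
tool_rot: [[0.96, 0.279, 0.003], [0.279, -0.96, 0.001], [0.003, -0.0, -1.0]]
wrist_force: [-0.8, -1.1, 7.4]
gripper_width: 0.052
grasp_force: 61.0
```

arm_command --pt "0 0 0 -2.0 0" --pt "0 0 0 -3.0 0" --pt "0 1.8 1.2 -2.0 0" --pt "0 3.7 2.5 0 0" --pt "0 3.7 2.5 0 0" --pt "0 3.7 2.5 0 0" --pt "0 3.7 2.5 0 0" --pt "0 1.8 1.3 0 0" --pt "0 0 0 0 0" --pt "0 0 0 0 0"

```text
clock: 5.98
ee_pos: [0.6378, 0.1299, 0.1372]
tool_rot: [[0.96, 0.28, -0.002], [0.28, -0.96, 0.0], [-0.002, -0.001, -1.0]]
wrist_force: [-0.1, 0.5, -3.9]
gripper_width: 0.0518
grasp_force: 64.1
```

```bash
python3 - <<'E'
from h import *
np.set_printoptions(precision=4,suppress=True)
d=cap('wrist'); s=d['s']; print(s['ee_pos'],s['joint_pos'][6],s['grasp_force'],s['gripper_width'])
for n in('scene',):
    S=cap(n); cv2.imwrite('pics/c2.png',np.hstack([cv2.resize(S['bgr'][160:300,370:490],(480,560)),cv2.resize(d['bgr'],(320,240)).repeat(1,0) if 0 else cv2.copyMakeBorder(cv2.resize(d['bgr'],(320,240)),0,320,0,0,0)]))
E
```

```text
[0.6378 0.1299 0.1372] -1.6060725658820327 64.13213230669498 0.05184351114614493
```

View pics/c2.png

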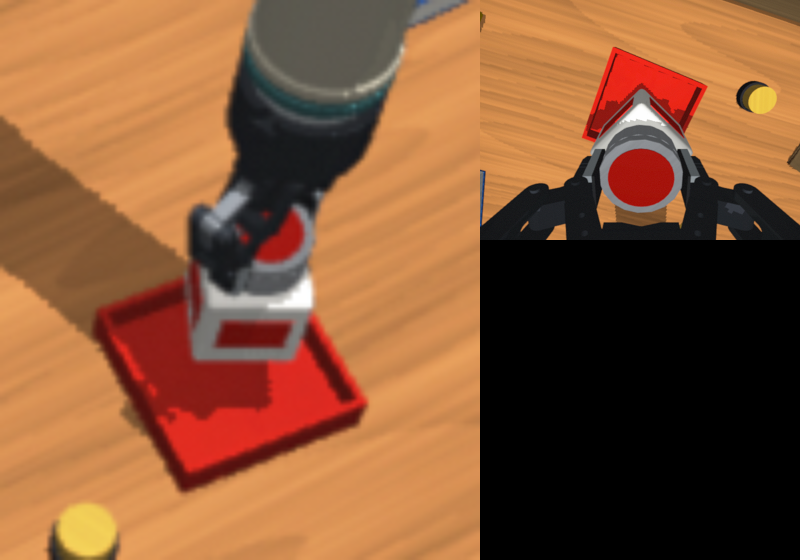

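The crop shows the red jar held upright above the tray. Lowering it.

arm_command --pt "0 0.3 0.1 2.0 0" --pt "0 0 0 2.0 0" --pt "0 0 0 1.5 0" --pt "0 0 0 0.5 0" --pt "0 0 0 0.3 0" --pt "0 0 0 0 0" --pt "0 0 0 0 0"

```text
clock: 6.95
ee_pos: [0.643, 0.1295, 0.0748]
tool_rot: [[0.96, 0.279, 0.001], [0.279, -0.96, 0.0], [0.001, 0.0, -1.0]]
wrist_force: [0.0, 0.7, -4.5]
gripper_width: 0.0521
grasp_force: 64.2
```

arm_command --pt "0 0 0 0.1 0" --pt "0 0 0 0.1 0" --pt "0 0 0 0 0" --pt "8.5 0 0 0 0" --pt "8.5 0 0 0 0" --pt "8.5 0 0 0 0" --pt "8.5 0 0 0 0" --pt "8.5 0 0 -4 0" --pt "8.5 0 0 -4 0" --pt "8.5 0 0 -4 0" --pt "8.5 0 0 0 0" --pt "8.5 0 0 0 0"

```text
clock: 8.45
ee_pos: [0.6419, 0.1292, 0.1918]
tool_rot: [[0.96, 0.279, -0.001], [0.279, -0.96, -0.0], [-0.001, 0.0, -1.0]]
wrist_force: [-0.2, 0.1, -0.5]
gripper_width: 0.0852
grasp_force: 0.0
```

```bash
python3 - <<'E'
from h import *
np.set_printoptions(precision=4,suppress=True)
for n in('scene','wrist'):
  d=cap(n); print(d['s']['ee_pos'])
  for c,s in blobs(d,(0,200,90),(4,255,255),60): print(n,c,s, ray(d,*c,0.101)[:2])
E
```

```text
[0.6419 0.1292 0.1918]
scene [518.4  97.9] [508, 91, 22, 14, 60] [0.4023 0.5623]
scene [521.4 211.6] [504, 195, 37, 34, 861] [0.6912 0.3459]
scene [424.1 256.4] [394, 227, 68, 55, 981] [0.6821 0.0799]
scene [432.6 234.1] [425, 228, 16, 14, 179] [0.6429 0.129 ]
scene [429.8 258.5] [422, 257, 16, 4, 60] [0.6926 0.0882]
[0.6416 0.1291 0.1911]
wrist [ 9.3 51.8] [0, 18, 28, 82, 1257] [0.6931 0.3088]
wrist [318.8 184.1] [221, 100, 208, 203, 12998] [0.6718 0.1398]
wrist [293.1 178.7] [275, 159, 37, 40, 122] [0.6707 0.1543]
wrist [352.8 178.3] [335, 160, 38, 39, 75] [0.6801 0.1227]
wrist [323.4 235.1] [289, 202, 70, 67, 3699] [0.644 0.129]
```

The red jar stands at (0.643, 0.129) in the tray. From w1, the patches put the green jar's yaw at about 23°. Now for the green jar.

arm_command --pt "8.5 -4.1 3.8 0 0" --pt "8.5 -4.1 3.8 0 0" --pt "8.5 -4.1 3.8 0 0" --pt "8.5 -4.1 3.8 0 0" --pt "8.5 -4.1 3.8 0 0" --pt "8.5 -4.1 3.8 0 0" --pt "8.5 -4.0 3.8 0 0" --pt "8.5 0 0 3.5 0" --pt "8.5 0 0 3.5 0" --pt "8.5 0 0 0 0" --pt "8.5 0 0 0 0"

```text
clock: 9.93
ee_pos: [0.4423, -0.2057, 0.1226]
tool_rot: [[0.96, 0.279, -0.0], [0.279, -0.96, 0.0], [0.0, -0.0, -1.0]]
wrist_force: [0.1, 0.8, 0.2]
gripper_width: 0.0849
grasp_force: 0.0
```

```bash
python3 - <<'E'
from h import *
np.set_printoptions(precision=4,suppress=True)
d=cap('wrist'); print(d['s']['ee_pos'],d['s']['joint_pos'])
for c,s in blobs(d,(40,80,40),(85,255,255),60): print(c,s, ray(d,*c,0.096)[:2],ray(d,*c,0.032)[:2])
E
```

```text
[ 0.4423 -0.2057  0.1226] [ 0.4479  0.5712 -0.1013  2.0633  0.1117  0.5121 -1.0224]
[316.4 190.9] [278, 181, 77, 21, 902] [ 0.482  -0.1919] [ 0.4686 -0.1948]
[323. 287.] [275, 243, 97, 89, 6700] [ 0.4419 -0.2064] [ 0.4133 -0.2148]
[253.3 385.2] [212, 350, 84, 72, 4750] [ 0.384  -0.1891] [ 0.3335 -0.1909]
```

arm_command --pt "8.5 0 0 2.7 0" --pt "8.5 0 0 2.7 0" --pt "8.5 0 0 0 0" --pt "0 0 0 0 0" --pt "0 0 0 0 0" --pt "0 0 0 0 0" --pt "0 0 0 0 0" --pt "0 0 0 0 0" --pt "0 0 0 0 0" --newtons 70

```text
clock: 11.1
ee_pos: [0.443, -0.2061, 0.0699]
tool_rot: [[0.96, 0.279, 0.002], [0.279, -0.96, -0.001], [0.002, 0.002, -1.0]]
wrist_force: [-0.9, 1.5, 7.2]
gripper_width: 0.0516
grasp_force: 71.3
```

arm_command --pt "0 0 0 -2.0 0" --pt "0 0 0 -3.0 0" --pt "0 2.0 0 -3.0 0" --pt "0 4.4 0 0 0" --pt "0 4.4 0 0 0" --pt "0 4.4 0 0 0" --pt "0 4.4 0 0 0" --pt "0 2.4 0 0 0.13" --pt "0 0 0 0 0.13" --pt "0 0 0 0 0.13" --pt "0 0 0 0 0.13" --pt "0 0 0 0 0"

```text
clock: 12.6
ee_pos: [0.6528, -0.1442, 0.1483]
tool_rot: [[0.972, -0.233, -0.001], [-0.233, -0.972, -0.0], [-0.001, 0.0, -1.0]]
wrist_force: [-0.6, 0.2, -3.0]
gripper_width: 0.0516
grasp_force: 74.2
```

```bash
python3 - <<'E'
from h import *
np.set_printoptions(precision=4,suppress=True)
d=cap('wrist','w3.png');S=cap('scene');D=cap('side'); s=S['s']; print(s['ee_pos'],s['tool_rot'],s['joint_pos'],s['grasp_force'],s['wrist_force'])
t=s['ee_pos'][2]+.0265
for n,e in(('w',d),('sc',S),('sd',D)):
  for c,st in blobs(e,(40,60,30),(90,255,255),60):
    p=ray(e,*c,t)[:2]
    if abs(p[0]-.655)<.1 and abs(p[1]+.14)<.1: print(n,c,st,'lid',p,'patch',ray(e,*c,t-.064)[:2],'brace',ray(e,*c,.041)[:2])
cv2.imwrite('pics/c3.png',np.hstack([cv2.resize(S['bgr'][220:350,270:390],(369,400)),cv2.resize(D['bgr'][150:240,230:326],(427,400))]))
E
```

```text
[ 0.6529 -0.1442  0.1483] [[ 0.9726 -0.2325 -0.0007]
 [-0.2325 -0.9726  0.0001]
 [-0.0007  0.0001 -1.    ]] [ 0.1464  0.7449  0.0508  1.5385 -0.0454  0.86   -1.592 ] 74.21493239425217 [-0.2271  0.5463 -3.6388]
w [349.8 177. ] [258, 144, 144, 126, 3837] lid [ 0.7067 -0.1651] patch [ 0.6944 -0.1664] brace [ 0.681  -0.1679]
w [259.5 192.3] [247, 173, 27, 45, 751] lid [ 0.7083 -0.1398] patch [ 0.697  -0.1271] brace [ 0.6846 -0.1133]
w [313.5 217.5] [264, 203, 99, 30, 1852] lid [ 0.6978 -0.1527] patch [ 0.6806 -0.1471] brace [ 0.6618 -0.141 ]
w [321.9 358. ] [256, 300, 133, 116, 12035] lid [ 0.6524 -0.1442] patch [ 0.6101 -0.134 ] brace [ 0.5639 -0.1228]
sc [330.6 274.5] [319, 266, 21, 17, 246] lid [ 0.654  -0.1437] patch [ 0.6261 -0.1277] brace [ 0.5956 -0.1102]
sc [320.5 308.8] [305, 284, 46, 42, 353] lid [ 0.7111 -0.1981] patch [ 0.6865 -0.1852] brace [ 0.6597 -0.1712]
sc [335.  298.4] [327, 293, 17, 12, 112] lid [ 0.7052 -0.1618] patch [ 0.6802 -0.1468] brace [ 0.653  -0.1305]
sc [347.8 305.2] [344, 298, 9, 14, 70] lid [ 0.7304 -0.1466] patch [ 0.7069 -0.1307] brace [ 0.6812 -0.1134]
sd [276.2 168.5] [270, 164, 14, 10, 112] lid [ 0.6523 -0.146 ] patch [ 0.6957 -0.2041] brace [ 0.743  -0.2676]
sd [284.9 190. ] [281, 184, 9, 13, 64] lid [ 0.5844 -0.0887] patch [ 0.6236 -0.1434] brace [ 0.6664 -0.203 ]
sd [269.5 191.2] [265, 186, 10, 11, 65] lid [ 0.6158 -0.0629] patch [ 0.6569 -0.1159] brace [ 0.7018 -0.1739]
```

View pics/c3.png

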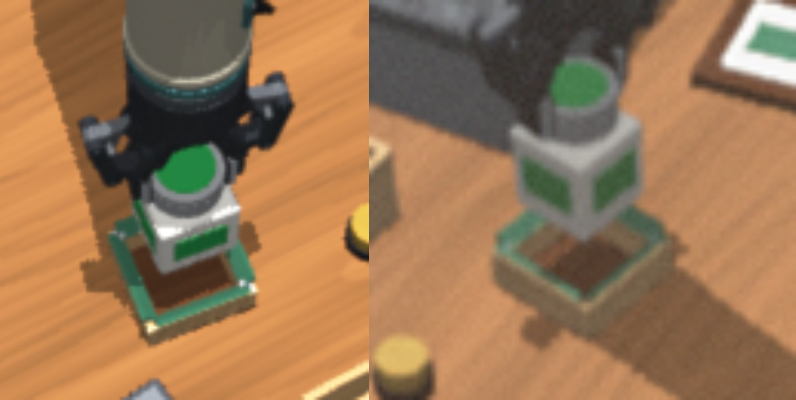

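View pics/w3.png

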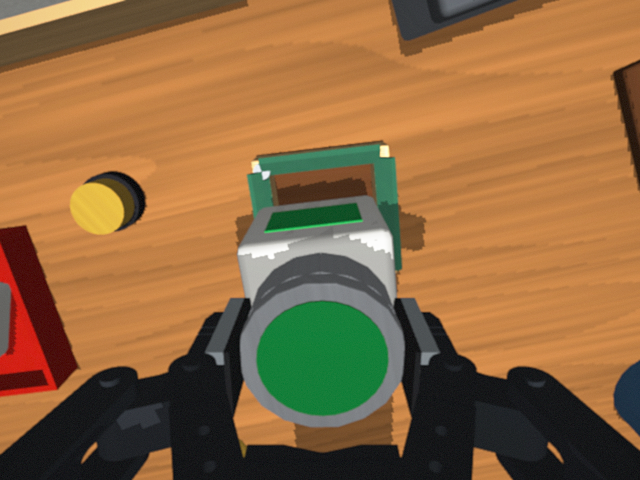

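The jar is held upright above the brace. In w3 the brace's far edge runs from (256,158) to (388,143), and the jar is aligned to within a degree or two. I'll check the brace centre a second time.

```bash
python3 - <<'E'
from h import *
np.set_printoptions(precision=4,suppress=True)
d=cap('wrist')
a,b=ray(d,254.5,157.5,.041)[:2],ray(d,388.5,143,.041)[:2]
v=b-a; n=np.array([v[1],-v[0]])/np.linalg.norm(v); 
n=n if n[0]<0 else -n
print(a,b,np.linalg.norm(v),np.degrees(np.arctan2(n[1],n[0]))+180,(a+b)/2+n*.0425)
S=cap('scene'); S['bgr']=cv2.imread('pics/scene0.png')
m=cv2.inRange(cv2.cvtColor(S['bgr'],cv2.COLOR_BGR2HSV),np.array((60,60,30)),np.array((90,255,255)))
m=cv2.morphologyEx(m,cv2.MORPH_CLOSE,np.ones((5,5)))
for c in cv2.findContours(m,cv2.RETR_EXTERNAL,cv2.CHAIN_APPROX_NONE)[0]:
    W=np.array([ray(S,*p,.041)[:2] for p in c[:,0].astype(float)],np.float32)*1000
    r=cv2.minAreaRect(W)
    if abs(r[0][0]-655)<40 and abs(r[0][1]+145)<40: print(r)
E
```

```text
[ 0.7055 -0.1163] [ 0.6954 -0.194 ] 0.07828857813792196 352.6487214856941 [ 0.6583 -0.1497]
((656.2664794921875, -148.744384765625), (87.62130737304688, 86.65726470947266), 83.19559478759766)
```

arm_command --pt "0 0.4 0.3 0 0.02" --pt "0 0 0 2.0 0" --pt "0 0 0 1.5 0" --pt "0 0 0 0.7 0" --pt "0 0 0 0.4 0" --pt "0 0 0 0 0"

```text
clock: 13.6
ee_pos: [0.6566, -0.1483, 0.1024]
tool_rot: [[0.967, -0.254, 0.0], [-0.254, -0.967, 0.0], [0.0, -0.0, -1.0]]
wrist_force: [-0.2, 0.9, -3.1]
gripper_width: 0.052
grasp_force: 74.3
```

arm_command --pt "0 0 0 0.5 0" --pt "0 0 0 0.4 0" --pt "0 0 0 0 0"

```text
clock: 13.98
ee_pos: [0.6562, -0.1483, 0.0929]
tool_rot: [[0.967, -0.254, -0.001], [-0.254, -0.967, 0.0], [-0.001, 0.0, -1.0]]
wrist_force: [0.4, 0.3, -3.4]
gripper_width: 0.0518
grasp_force: 74.3
```

arm_command --pt "0 0 0 0.5 0" --pt "0 0 0 0.5 0" --pt "0 0 0 0.4 0" --pt "0 0 0 0.2 0" --pt "0 0 0 0 0"

```text
clock: 14.6
ee_pos: [0.6564, -0.1483, 0.0771]
tool_rot: [[0.967, -0.254, -0.0], [-0.254, -0.967, 0.0], [-0.0, 0.0, -1.0]]
wrist_force: [0.2, -0.2, -3.8]
gripper_width: 0.052
grasp_force: 74.3
```

arm_command --pt "0 0 0 0.1 0" --pt "0 0 0 0.1 0" --pt "0 0 0 0 0" --pt "0 0 0 0 0"

```text
clock: 15.1
ee_pos: [0.6567, -0.1483, 0.0762]
tool_rot: [[0.967, -0.254, 0.001], [-0.254, -0.967, -0.0], [0.001, -0.0, -1.0]]
wrist_force: [-3.2, 1.1, 6.1]
gripper_width: 0.0515
grasp_force: 74.9
```

Seated: the height matches and the force has turned upward. Now I'll tighten the grip and unscrew.

arm_command --pt "0 0 0 0 0" --pt "0 0 0 0 0" --pt "0 0 0 0 -0.1" --pt "0 0 0 0 -0.1" --pt "0 0 0 -0.02 -0.1" --pt "0 0 0 -0.02 -0.1" --pt "0 0 0 0 0" --newtons 110

```text
clock: 15.98
ee_pos: [0.6576, -0.1477, 0.077]
tool_rot: [[0.99, 0.143, 0.003], [0.143, -0.99, 0.001], [0.003, -0.0, -1.0]]
wrist_force: [-1.3, 3.1, 6.5]
gripper_width: 0.0512
grasp_force: 112.8
```

```bash
python3 - <<'E'
from h import *
s=robot.observe(); print(s['ee_pos'],s['tool_rot'],s['joint_pos'],s['moment'],s['wrist_force'])
E
```

```text
[ 0.65761072 -0.14772432  0.07699965] [[ 9.89650878e-01  1.43472878e-01  2.58339690e-03]
 [ 1.43471227e-01 -9.89654154e-01  8.14127290e-04]
 [ 2.67347465e-03 -4.35058663e-04 -9.99996332e-01]] [ 0.21454132  0.83883909 -0.0607893   1.56495314  0.06540493  0.7373789
 -1.3012796 ] [0.35216879 0.33578924 0.08166052] [-1.27830541  3.05396328  6.53671952]
```

arm_command --pt "0 0 0 -0.02 -0.1" --pt "0 0 0 -0.02 -0.1" --pt "0 0 0 -0.02 -0.1" --pt "0 0 0 -0.02 -0.1" --pt "0 0 0 -0.02 -0.1" --pt "0 0 0 -0.02 -0.1" --pt "0 0 0 -0.02 -0.1" --pt "0 0 0 0 -0.1" --pt "0 0 0 0 -0.05" --pt "0 0 0 0 0" --pt "0 0 0 0 0"

```text
clock: 17.35
ee_pos: [0.6571, -0.1476, 0.078]
tool_rot: [[0.546, 0.838, 0.001], [0.838, -0.546, 0.001], [0.001, 0.001, -1.0]]
wrist_force: [-2.6, 1.3, 5.5]
gripper_width: 0.0514
grasp_force: 113.0
```

```bash
python3 - <<'E'
from h import *
s=robot.observe(); print(s['joint_pos'],s['moment'],s['wrist_force'])
d=cap('wrist','w4.png')
E
```

```text
[ 0.34333436  0.85195471 -0.28954704  1.56053898  0.3112402   0.77357622
 -0.65409302] [0.36077118 0.48271384 0.03030155] [-2.56663634  1.27641448  5.50776071]
```

View pics/w4.png

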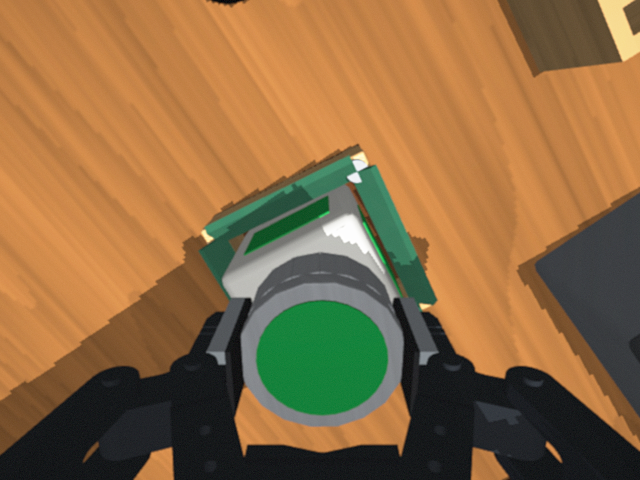

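The view shows the jar still in the brace, turned slightly against the wall, and the gripper has turned 1.25 rad. I'll raise the lid gently and watch the force for a jar still attached.

arm_command --pt "0 0 0 -0.1 0" --pt "0 0 0 -0.1 0" --pt "0 0 0 -0.1 0" --pt "0 0 0 0 0"

```text
clock: 17.9
ee_pos: [0.6563, -0.1485, 0.0799]
tool_rot: [[0.546, 0.837, -0.0], [0.837, -0.546, -0.0], [-0.0, -0.0, -1.0]]
wrist_force: [0.1, 1.0, -0.1]
gripper_width: 0.0511
grasp_force: 114.2
```

arm_command --pt "0 0 0 -0.15 0" --pt "0 0 0 -0.15 0" --pt "0 0 0 0 0"

```text
clock: 18.27
ee_pos: [0.6564, -0.1484, 0.0833]
tool_rot: [[0.546, 0.838, -0.0], [0.838, -0.546, -0.0], [-0.0, 0.0, -1.0]]
wrist_force: [-0.6, 0.4, -0.2]
gripper_width: 0.051
grasp_force: 114.2
```

Only the lid's weight shows, so it is free. Raising it to a 20 mm gap.

arm_command --pt "0 0 0 -0.8 0" --pt "0 0 0 -1.0 0" --pt "0 0 0 -1.0 0" --pt "0 0 0 -0.6 0" --pt "0 0 0 0 0" --pt "0 0 0 0 0" --pt "0 0 0 0 0"

```text
clock: 19.15
ee_pos: [0.6562, -0.1483, 0.1167]
tool_rot: [[0.546, 0.838, -0.001], [0.838, -0.546, 0.0], [-0.0, -0.001, -1.0]]
wrist_force: [-0.0, 0.1, -1.2]
gripper_width: 0.0513
grasp_force: 114.1
```

```bash
python3 - <<'E'
from h import *
np.set_printoptions(precision=4,suppress=True)
S=cap('scene');D=cap('side');s=D['s'];print(s['ee_pos'],s['wrist_force'],s['grasp_force'],s['joint_vel'])
for n,e in(('sc',S),('sd',D)):
  for c,st in blobs(e,(40,60,30),(90,255,255),60):
    p=ray(e,*c,.143)[:2]
    if abs(p[0]-.655)<.06 and abs(p[1]+.14)<.06: print(n,c,'lid',p)
  for c,st in blobs(e,(0,200,90),(4,255,255),100):
    p=ray(e,*c,.101)[:2]
    if np.hypot(p[0]-.643,p[1]-.129)<.03: print('red',p)
cv2.imwrite('pics/c4.png',np.hstack([cv2.resize(S['bgr'][215:345,270:390],(369,400)),cv2.resize(D['bgr'][150:240,230:326],(427,400))]))
E
```

```text
[ 0.6562 -0.1483  0.1167] [0.8584 0.0885 0.5126] 114.14256994030438 [-0.0006 -0.0003  0.0011 -0.0012  0.0002 -0.0015  0.0003]
sc [346.1 300.2] lid [ 0.7073 -0.1362]
sc [324.  312.6] lid [ 0.7097 -0.1894]
red [0.6429 0.129 ]
```

View pics/c4.png

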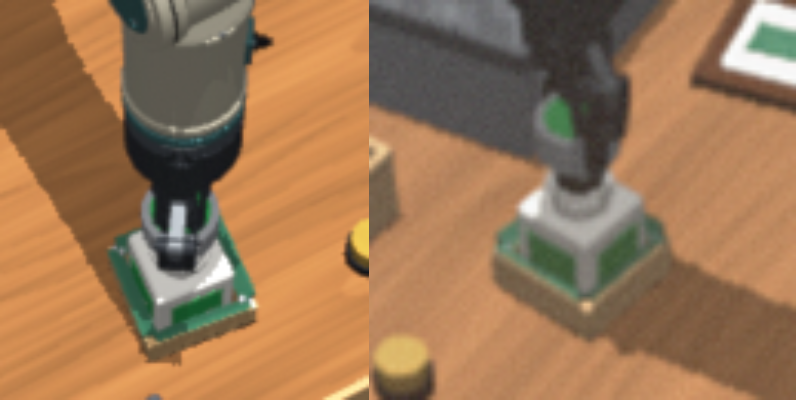

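The side crop shows the jar open and seated in the brace, with the lid held level above its neck and a clear gap. The red jar is still in the tray, so I'm handing the job in.

```bash
python3 -c "
from bench import robot
print(robot.finish_job())"
```

```text
the job is handed in; nothing more can be done
None
```

The job is handed in, though the hand-in gave no verdict: the red-tagged jar stands in the red tray, the green-tagged jar is seated in the brace with its lid unscrewed, and the gripper holds the lid level about 20 mm (reckoned from arm height) above the open jar.

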